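# Clip the sensor to the cooling tray and hold the air lever half open

### The arm

A 6-joint arm with a two-finger parallel gripper is mounted at the origin on the work surface. World frame = base frame: x ahead of the robot, y to its left, z up, the work surface at z = 0. Lengths are in m, angles in rad, forces in N, time in s.
With the tool pointing down it reaches from about 0.35 to 0.975 m from the base axis. Payload 17.4 kg.
Tool frame: the origin (TCP) lies between the finger pads, 19 mm behind the fingertips; this is the grasp point; z points along the fingers, y is the line along which they close (so a half turn about z gives the same grasp; the last joint's range is limited). The gripper opens to 85 mm and grips with 20 to 120 N. Pads are 22 mm wide; open, the fingers measure 114 mm over their backs; the gripper's body (76 mm by 85 mm) begins 54 mm behind the grasp point. The pads swing forward as they close: fully open they stand 13 mm farther back than shut.
Start: joints at [-1.364, 0.116, 1.442, -0, 1.584, -0.038], TCP at [0.164, -0.655, 0.25] pointing down, gripper open.
Joint ranges: [-2.83, 2.83], [-0.83, 2.19], [0.07, 2.5], [-1.14, 4.28], [0.01, 3], [-2.97, 2.97]. Speed limits (rad/s): [1.89, 1.89, 2.22, 3.14, 3.14, 3.14].

### API

Orientations are given as a unit quaternion [x, y, z, w].
In Python, from workcell import r, get_image, camera_info gives the robot as it stands.
- The arm moves only by the shell command python3 -m handwheel 'ROWS' [FORCE]. ROWS is JSON, a list of rows, each an object of numbers: "fingers": the finger opening in mm, from 0 to 85.4; "dx", "dy", "dz": the shift along the tool's x, y, z in units of 30 mm (1.0 is 30 mm); "roll": the turn about the tool's z in units of 5 degrees (1.0 is 5 degrees). In form: [{"fingers": .., "dx": .., "dy": .., "dz": .., "roll": ..}, ...]. A call has 1 to 20 rows; each row shifts and turns the commanded pose from where the row before left it, along the tool's axes as they then stand; what a row does not reach is not made up. A row lasts 1/12 s, in which the tool goes at most 41.7 mm and 7.16 degrees, less where a joint would pass 70% of its speed; a pose out of reach is approached as far as the arm can. A call is refused whole if a number of a shift passes 1 or a number of a turn 1, either way. A call with a gripper value outside its range is refused whole. The fingers move at their own pace and stop on an object; FORCE is the grip in N (left out, the last holds). Time passes only in rows, so rows that do not move let the fingers close. It gives the time, the measured TCP pose, the force, the opening and the grip force at its end, in the units of the state.
- r.get_obs(): the state, without advancing time (a new reading comes with each control period).
- get_image(name): name is "scene" or "top" or "wrist"; returns (picture, depth): 400x640x3 uint8, red, green, blue; 400x640 float32, m along the optical axis (not along the pixel's ray), 0 where there is no reading.
- camera_info(name): a dict with "fx", "fy", "cx", "cy" (pixels), "T" (4x4, takes a point from camera to world coordinates); the wrist camera has in their place "T_tool_cam" (4x4, takes a point from camera to tool coordinates, whose origin is the TCP and whose axes are the flange's). Camera axes: x right, y down, z forward; pixel columns grow to the right and rows downward; lengths in m; the calibration is good to about 2 mm. A picture is of the moment at which its call begins: read the wrist's pose just before it. camera_info takes no time and is no camera call.
- r.hand_in(): hands the job in; it is judged then, once.
The state is a dict: "t": time; "joint_pos": joint angles; "qd": joint speeds; "tau": joint torques, N m; "eef_pos": TCP position; "tool_rot": TCP orientation; "contact_force": force on the tool from outside, world axes, zero at the start; "wrist_torque": the same for the moment, N m; "width": opening from 0.0 (shut) to 1.0 (fully open); "grip_force": force on a finger pad.
Only numpy, scipy, OpenCV 4.12 (cv2) and the standard library are available. Lean on these libraries where they do the work, as an engineer would, in place of code of your own. Each camera call takes 0.05 s, during which the arm holds its last target. There are 200 camera calls.

### The job

Get the glass globe's air cooling going: squeeze the sensor clip off its parking stand and let it grip the upper edge of the tray's wall nearest the robot, jaws down and pushed on fully home, near the middle of that wall. Then press the air valve's sprung lever with the fingertips to half travel, where its arm is level and in line with the fixed index bar beside it, without ever pushing it down to its bottom stop, and finish while still holding it there. Leave the jar, mug, wooden paddle and wood block where they are.

Things in the scene. Friction and masses are not known exactly. Their poses are not given: they have to be found in the camera images.
- clip: Loose sprung steel clip, 0.15 kg, like a clothes peg, 84 mm tall, legs 24 mm wide (x), black sensor (30 x 16 x 26 mm) outside its fixed jaw. Origin: at the jaws' lower tips, midway between the gripping faces (5 mm apart on a 5 mm edge). z points up to the finger handles; y is the squeeze line: fixed leg at -y, swinging leg at +y. Jaws 30 mm deep up to the solid bridge, which rests on the edge.
- clip_grip (a point): On the clip, z = 66 mm, x = y = 0: the TCP point for squeezing, fingers closing along y. The flat handles span z = 46 to 82 mm. Outer faces: fixed one at y = -13 mm; swinging one up to y = +30 mm at its top while gripping an edge. Squeezed to its stop (about 10 N) the handles are parallel, 26 mm over all. Nothing else stands above z = 42 mm. Axes as the clip.
- clip_jaw (a joint): Swinging leg, rad: 0 = gripping a 5 mm edge, 0.42 = squeezed fully open, -0.12 = shut on nothing; its spring always closes it. Squeezed open, the mouth gapes about 15 mm: from the fixed jaw's flat face at clip y = -2.5 mm to the swinging jaw's rib (across it, 12 mm above the tips) at y = +13 mm.
- stand: Fixed parking stand: dark foot 100 x 130 mm, 12 mm thick, with an upright steel strip 5 mm thick, 110 mm long along its y, upper edge 60 mm above the bench. Origin: bench level, under the middle of the strip; z up, x square to the strip. The clip starts gripping this strip fully home (30 mm deep), its y along the stand's x.
- tray: Fixed steel tray, 160 mm (x) by 190 mm (y), on a wooden board; walls 5 mm thick, those at -x (nearest the robot) and +x 73 mm above the bench, the others 53 mm. Origin: bench level, tray centre; z up. Amber glass globe, 90 mm diameter, centre at x = +25 mm, neck's top 131 mm above the bench; brass air nozzle at x = 79 to 131 mm, up to 106 mm high.
- valve: Fixed air valve. Foot 210 x 100 x 12 mm; aluminium block at its +x end, up to 108 mm high. Origin: bench level, straight under the lever's pad when the lever is level; z up. Lever pivot at x = 110 mm, 90 mm high, axis along y; the lever reaches from there towards -x. A thin level index bar sticks out of the block beside it (y = 30, x = 45 to 100, height 90 mm).
- lever_pad (a point): Middle of the top of the round rubber pad (42 mm diameter, 12 mm thick) at the lever's free end, 110 mm from the pivot: press here from above. It moves with the lever: about 140 mm above the bench at rest, 98 mm when level, 55 mm at the bottom stop. Axes as the valve while the lever is at rest.
- tray_rim (a point): Middle of the upper edge of the tray's wall nearest the robot, 73 mm above the bench, axes as the tray: x square through the wall (towards the globe), y along the wall (190 mm long, 5 mm thick), z up.
- lever (a joint): Air lever, rad: 0 = released, sloping up 0.4 rad towards its pad; 0.4 = level, half travel; 0.8 = bottom stop. A spring returns it: about 4 N at the pad to start it, 8 N at half travel, 12 N at the stop.
- jar: Bystander: closed glass jar, 64 mm diameter, 85 mm tall, origin under its centre.
- mug: Bystander: white mug, 76 mm diameter, 85 mm tall, origin under its centre, handle at +y.
- paddle: Bystander: flat wooden paddle, about 200 mm long along its x, lying on the bench.
- woodblock: Bystander: dark wood block 90 x 60 x 45 mm, origin under its centre.
There are look-alikes about, which are no part of the job. Several things have the shape of the clip; the one meant has the colours described above. Leave any green look-alike of the valve alone.

How it is judged:
On the way, in this order (a step that is already met when the one before it is completed fails the run):
1. the clip grips the tray's near wall, jaws down, and is let go (x of clip in the frame of tray_rim between -0.007 and 0.007 m and y of clip in the frame of tray_rim between -0.045 and 0.045 m and z of clip in the frame of tray_rim between -0.035 and -0.012 m and angle between clip's own z axis and vertical below 0.25 rad and value of joint clip_jaw between -0.08 and 0.07 rad and linear speed of clip below 0.03 m/s and contact force between clip and tray above 1 N and contact force between each of the arm, the fingers and clip below 0.1 N), for 0.2 s.
2. the fingers hold the lever level (value of joint lever between 0.29 and 0.51 rad and velocity of joint lever between -0.1 and 0.1 rad/s and contact force between the fingers and valve above 2 N), for 0.5 s.
At the end, for the whole second after the job is handed in: The clip grips the tray's near wall by itself: upright within 0.25 rad, within 45 mm of the wall's middle, jaws 12 to 35 mm down over the edge, robot not touching it; and the robot's fingers hold the lever still between 0.29 and 0.51 rad (level is 0.4) with over 2 N, through the last second (all of step 1 and all of step 2); the arm keeps its last pose, push and grip.
It fails at once if the lever is pushed to its bottom stop (past 0.75 rad) (value of joint lever above 0.75 rad).
It fails at once if the jar is moved more than 30 mm (distance of jar from where it was at the start of the episode above 0.03 m).
It fails at once if the mug is moved more than 30 mm (distance of mug from where it was at the start of the episode above 0.03 m).
It fails at once if the paddle is moved more than 30 mm (distance of paddle from where it was at the start of the episode above 0.03 m).
It fails at once if the woodblock is moved more than 30 mm (distance of woodblock from where it was at the start of the episode above 0.03 m).
It also fails if it takes over 54 s, if anything falls off the work surface, if the arm or the gripper's body presses on something with over 40 N, if the wrist force passes 120 N, or if a joint passes its speed limit or range.

## Working session

There is one attempt and no reset: what is moved stays moved. The work goes in short steps, Python scripts to look and compute and a shell command to move; the robot and the scene stay as the last step left them, time stands still between calls to the robot, and variables do not carry over. Pictures are saved under pics/ and viewed, at most 12 in all, crops included, and the job is handed in when it is done.

```bash
ls; mkdir -p pics; cat > h.py <<'E'
import numpy as np, cv2
from workcell import r, get_image, camera_info
from scipy.spatial.transform import Rotation as R
def grab(n,tag):
    o=r.get_obs(); im,d=get_image(n); c=camera_info(n)
    if n=='wrist':
        T=np.eye(4);T[:3,:3]=R.from_quat(o['tool_rot']).as_matrix();T[:3,3]=o['eef_pos'];T=T@np.array(c['T_tool_cam'])
    else: T=np.array(c['T'])
    K=np.array([c['fx'],c['fy'],c['cx'],c['cy']])
    cv2.imwrite(f'pics/{tag}.png',im[:,:,::-1]); np.savez(f'pics/{tag}.npz',im=im,d=d,T=T,K=K)
    return im,d,T,K
def load(tag):
    z=np.load(f'pics/{tag}.npz'); return z['im'],z['d'],z['T'],z['K']
def ray(uv,T,K):
    uv=np.atleast_2d(uv).astype(float)
    v=np.c_[(uv[:,0]-K[2])/K[0],(uv[:,1]-K[3])/K[1],np.ones(len(uv))]@T[:3,:3].T
    return T[:3,3],v
def onplane(uv,z,T,K):
    o,v=ray(uv,T,K); return o+v*((z-o[2])/v[:,2])[:,None]
def cloud(d,T,K):
    v,u=np.mgrid[:d.shape[0],:d.shape[1]]
    P=np.stack([(u-K[2])/K[0]*d,(v-K[3])/K[1]*d,d],-1)@T[:3,:3].T+T[:3,3]
    P[d==0]=np.nan; return P
def tri(uv1,c1,uv2,c2):
    (o1,v1),(o2,v2)=ray(uv1,*c1),ray(uv2,*c2); v1=v1[0]/np.linalg.norm(v1);v2=v2[0]/np.linalg.norm(v2)
    s=np.linalg.lstsq(np.c_[v1,-v2],o2-o1,rcond=None)[0]
    a,b=o1+s[0]*v1,o2+s[1]*v2; return (a+b)/2,np.linalg.norm(a-b)
E
python3 - <<'E'
from h import *
o=r.get_obs();print({k:np.round(v,3) for k,v in o.items()})
for n in('scene','top','wrist'):
    im,d,T,K=grab(n,n+'0');print(n,K,T.round(3).tolist(),(d>0).mean())
print(np.array(camera_info('wrist')['T_tool_cam']).round(3).tolist())
E
```

```text
pics
{'t': np.float64(0.0), 'joint_pos': array([-1.364,  0.117,  1.442,  0.   ,  1.584, -0.038]), 'qd': array([-0.002,  0.   ,  0.001, -0.   ,  0.001, -0.002]), 'tau': array([ 2.0000e-03, -7.3199e+01, -6.3249e+01, -0.0000e+00,  6.0000e-03,
        0.0000e+00]), 'eef_pos': array([ 0.164, -0.655,  0.249]), 'tool_rot': array([ 0.993,  0.122, -0.   , -0.001]), 'contact_force': array([-0.269, -0.116, -0.262]), 'wrist_torque': array([ 0.016, -0.016, -0.056]), 'grip_force': np.float64(0.0), 'width': np.float64(1.0)}
scene [391.84389889 391.84389889 312.8999374  196.90246917] [[0.261, 0.744, -0.615, 1.065], [0.965, -0.202, 0.165, -0.168], [-0.001, -0.636, -0.771, 0.875], [0.0, 0.0, 0.0, 1.0]] 0.9960390625
top [372.07877442 372.07877442 315.0977258  199.57860761] [[0.013, -0.994, 0.109, 0.346], [-1.0, -0.016, -0.024, 0.01], [0.025, -0.108, -0.994, 1.317], [0.0, 0.0, 0.0, 1.0]] 0.9960078125
wrist [310.45052683 310.45052683 318.52338308 199.99753691] [[0.242, -0.932, -0.27, 0.232], [-0.97, -0.233, -0.065, -0.639], [-0.002, 0.277, -0.961, 0.373], [0.0, 0.0, 0.0, 1.0]] 0.99605078125
[[-0.001, -0.961, -0.277, 0.07], [1.0, -0.0, -0.001, 0.001], [0.001, -0.277, 0.961, -0.124], [0.0, 0.0, 0.0, 1.0]]
```

View pics/top0.png

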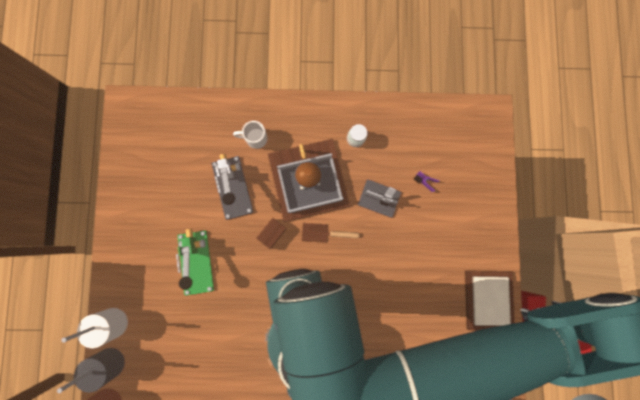

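View pics/scene0.png

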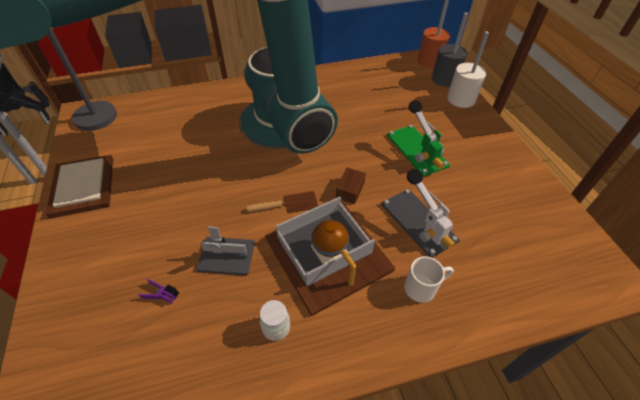

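Top view: the tray is at (310,183), the valve at (233,187) with its pad at (228,198), and the stand with the clip at (382,197). The jar, mug, paddle and block surround them, with the purple clip and green valve as look-alikes. In the scene view the stand is at (225,250) and the tray at (325,240). Next I'll measure with the depth clouds from both views.

```bash
python3 - <<'E'
from h import *
im,d,T,K=load('top0'); a=cv2.resize(im[150:225,200:420],None,fx=3.6,fy=3.6,interpolation=cv2.INTER_CUBIC)
im2,d2,T2,K2=load('scene0'); b=cv2.resize(im2[170:290,180:470],None,fx=2.73,fy=2.73,interpolation=cv2.INTER_CUBIC)
b=b[:, :792]; a=a[:, :792]
cv2.imwrite('pics/crop1.png',np.vstack([a,b])[:,:,::-1])
print(np.vstack([a,b]).shape)
for t in('top0','scene0'):
    im,d,T,K=load(t);P=cloud(d,T,K);z=P[...,2]
    print(t,'bench z',np.nanmedian(z[(abs(P[...,0]-0.45)<.15)&(abs(P[...,1])<.4)]))
    roi=dict(tray=(180 if 0 else 0,0))
    x,y=P[...,0],P[...,1]
    # components above 30 mm
    m=((z>.03)&(z<.2)&(x>.28)&(x<.75)&(abs(y)<.45)).astype(np.uint8)
    n,l,s,c=cv2.connectedComponentsWithStats(m)
    for i in range(1,n):
        if s[i,4]>25:
            q=P[l==i];print(c[i].round(),s[i,4],'min',q.min(0).round(3),'max',q.max(0).round(3),'med',np.median(q,0).round(3),im[l==i].mean(0).round())
E
```

```text
(598, 792, 3)
top0 bench z 0.002738959670598118
[252. 133.] 316 min [0.672 0.155 0.03 ] max [0.748 0.265 0.09 ] med [0.71  0.199 0.069] [178. 160. 146.]
[357. 135.] 314 min [ 0.683 -0.195  0.031] max [ 0.742 -0.133  0.092] med [ 0.707 -0.162  0.084] [217. 208. 199.]
[302. 151.] 62 min [0.617 0.017 0.039] max [0.669 0.035 0.111] med [0.641 0.025 0.105] [198. 146.  84.]
[227. 177.] 567 min [0.456 0.236 0.031] max [0.64  0.319 0.153] med [0.564 0.272 0.102] [154. 139. 129.]
[309. 177.] 1089 min [ 0.441 -0.112  0.03 ] max [0.641 0.108 0.136] med [0.56  0.003 0.086] [136. 106.  88.]
[218. 184.] 30 min [0.5   0.294 0.089] max [0.556 0.31  0.097] med [0.528 0.303 0.093] [161. 149. 143.]
[385. 197.] 231 min [ 0.469 -0.3    0.03 ] max [ 0.525 -0.197  0.121] med [ 0.499 -0.262  0.064] [139. 127. 121.]
[271. 233.] 475 min [0.318 0.078 0.031] max [0.42  0.175 0.052] med [0.369 0.128 0.045] [118.  74.  52.]
[189. 245.] 461 min [0.28  0.35  0.032] max [0.379 0.43  0.113] med [0.325 0.393 0.086] [127. 137.  96.]
scene0 bench z 0.0014297886236365187
[431. 147.] 695 min [0.281 0.351 0.03 ] max [0.382 0.43  0.111] med [0.332 0.39  0.072] [64. 90. 49.]
[350. 182.] 560 min [0.319 0.08  0.03 ] max [0.423 0.177 0.05 ] med [0.377 0.127 0.044] [85. 45. 25.]
[432. 212.] 1338 min [0.458 0.237 0.03 ] max [0.642 0.324 0.149] med [0.58  0.276 0.09 ] [121. 106.  95.]
[326. 240.] 3257 min [ 0.44  -0.112  0.03 ] max [0.67  0.112 0.133] med [ 0.582 -0.     0.067] [109.  87.  69.]
[220. 242.] 558 min [ 0.478 -0.301  0.03 ] max [ 0.525 -0.196  0.115] med [ 0.5   -0.256  0.059] [100.  91.  86.]
[426. 275.] 1001 min [0.672 0.156 0.03 ] max [0.749 0.267 0.088] med [0.712 0.198 0.064] [142. 126. 113.]
[273. 318.] 877 min [ 0.689 -0.195  0.03 ] max [ 0.748 -0.132  0.089] med [ 0.727 -0.164  0.083] [175. 162. 151.]
```

View pics/crop1.png

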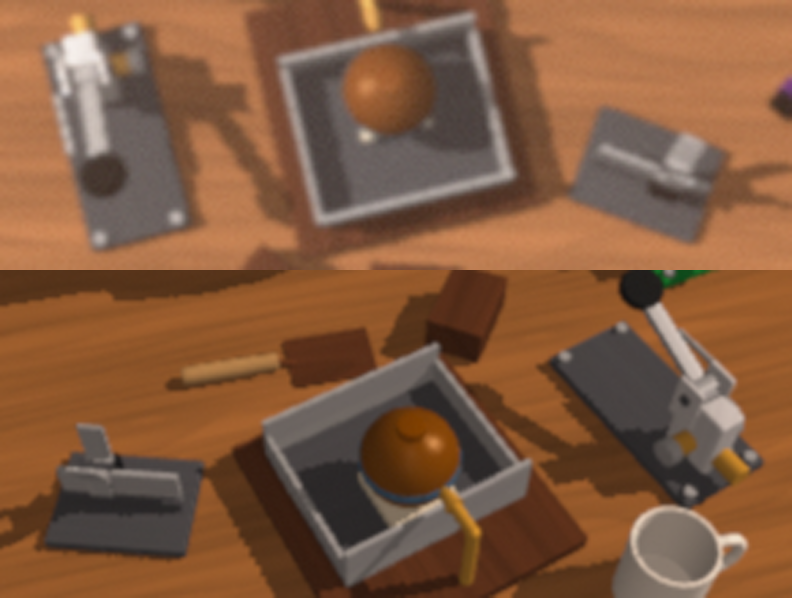

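```bash
python3 - <<'E'
from h import *
def line(q):
    c=np.median(q,0)
    vx,vy,x0,y0=cv2.fitLine(q.astype(np.float32),cv2.DIST_HUBER,0,.001,.001).ravel()
    t=(q-[x0,y0])@[vx,vy]; return np.degrees(np.arctan2(vy,vx))%180,np.array([x0,y0])+np.array([vx,vy])*(t.max()+t.min())/2,np.ptp(t)
for t in('top0','scene0'):
    im,d,T,K=load(t);P=cloud(d,T,K)
    b=(abs(P[...,0]-.45)<.3)&(abs(P[...,1])<.45); z0=np.nanmedian(P[b][:,2][abs(P[b][:,2])<.01])
    z=P[...,2]-z0; x,y=P[...,0],P[...,1]
    s=(x>.46)&(x<.53)&(y>-.31)&(y<-.19)
    print(t,'z0',z0)
    q=P[s&(z>.05)&(z<.066)];print(' strip',line(q[:,:2]),len(q), np.percentile(q[:,2],[50,90])-z0)
    q=P[s&(z>.085)];print(' clip high',q.mean(0),q.min(0),q.max(0),len(q))
    q=P[s&(z>.066)&(z<.085)];print(' clip mid',q.mean(0),len(q))
    f=(x>.42)&(x<.56)&(y>-.35)&(y<-.15)&(z>.006)&(z<.018)
    print(' foot',cv2.minAreaRect((P[f][:,:2]*1000).astype(np.float32)))
    g=(x>.42)&(x<.66)&(abs(y)<.13)&(z>.066)&(z<.08)
    # near wall
    q=P[g]; 
    h=q[:,0]<.5+ (0.0)*q[:,1]
    print(' nearwall',line(q[h][:,:2]),len(q[h]),np.median(q[h][:,2])-z0, 'tray rect',cv2.minAreaRect((P[(x>.42)&(x<.66)&(abs(y)<.13)&(z>.046)&(z<.08)][:,:2]*1000).astype(np.float32)))
    p=(x>.44)&(x<.5)&(y>.22)&(y<.32)&(z>.12)
    q=P[p];print(' pad',cv2.minEnclosingCircle((q[:,:2]*1000).astype(np.float32)),q[:,2].max()-z0,np.median(q[:,2])-z0)
    f=(x>.40)&(x<.7)&(y>.2)&(y<.36)&(z>.006)&(z<.018)
    print(' vfoot',cv2.minAreaRect((P[f][:,:2]*1000).astype(np.float32)))
E
```

```text
top0 z0 0.0005796024985982307
 strip (np.float32(60.263657), array([ 0.49306351, -0.24553277]), np.float64(0.10708257865836077)) 81 [0.05799319 0.06230956]
 clip high [ 0.50340279 -0.2686863   0.10128762] [ 0.47791977 -0.2862932   0.08559084] [ 0.52501359 -0.25064033  0.12084863] 54
 clip mid [ 0.49913575 -0.26703566  0.07431935] 58
 foot ((495.7337341308594, -256.46295166015625), (163.2100372314453, 117.14801788330078), 80.70175170898438)
 nearwall (np.float32(104.52593), array([ 0.46606831, -0.01987402]), np.float64(0.18701184871960874)) 96 0.07310042925865035 tray rect ((562.354736328125, 3.7513351440429688), (203.6738739013672, 190.26544189453125), 14.470558166503906)
 pad ((479.5082702636719, 258.566650390625), 24.071176528930664) 0.1526276348246982 0.1411653267815931
 vfoot ((556.4388427734375, 279.8061828613281), (155.9966583251953, 283.183349609375), 89.69612121582031)
scene0 z0 -0.0004821569043159668
 strip (np.float32(70.759575), array([ 0.50025567, -0.24892436]), np.float64(0.10980703830116992)) 150 [0.05808987 0.06185528]
 clip high [ 0.49418752 -0.26368225  0.10162786] [ 0.47804287 -0.28439492  0.08473519] [ 0.52521869 -0.2489969   0.11493362] 109
 clip mid [ 0.49220304 -0.26233143  0.07279164] 111
 foot ((498.9422302246094, -248.26223754882812), (130.31280517578125, 102.9321517944336), 70.40172576904297)
 nearwall (np.float32(104.89276), array([ 0.46786822, -0.01900659]), np.float64(0.18999797516989703)) 215 0.07170823910856472 tray rect ((541.3876342773438, 0.1081390380859375), (163.7640380859375, 191.5782928466797), 14.242923736572266)
 pad ((480.1413269042969, 258.6405944824219), 23.45746421813965) 0.14986508657162512 0.13847135772377317
 vfoot ((559.07861328125, 249.6199951171875), (259.22247314453125, 165.3355255126953), 15.354146003723145)
```

```bash
python3 -m handwheel '[{"dx":0.82,"dy":-0.59},{"dx":0.82,"dy":-0.59},{"dx":0.82,"dy":-0.59},{"dx":0.82,"dy":-0.59},{"dx":0.82,"dy":-0.59},{"dx":0.82,"dy":-0.59},{"dx":0.82,"dy":-0.59},{"dx":0.82,"dy":-0.59},{"dx":0.82,"dy":-0.59},{"dx":0.82,"dy":-0.59},{"dx":0.82,"dy":-0.59},{"dx":0.82,"dy":-0.59},{"dx":0.82,"dy":-0.59},{"dx":0.82,"dy":-0.59},{"dx":0.82,"dy":-0.59},{"dx":0.82,"dy":-0.59},{"dx":0.82,"dy":-0.59}]' 20 && python3 -m handwheel '[{"roll":-1},{"roll":-1},{"roll":-1},{"roll":-1},{"roll":-1},{"roll":-1},{"roll":-1},{"roll":-1},{"roll":-1},{"roll":-1},{"roll":-1},{"roll":-0.3},{}]'
python3 - <<'E'
from h import *
im,d,T,K=grab('wrist','w1'); o=r.get_obs();print(o['eef_pos'],o['joint_pos'].round(2),o['t'])
Rm=R.from_quat(o['tool_rot']).as_matrix();print(Rm.round(3))
P=cloud(d,T,K);z=P[...,2];print(np.nanmin(z),np.nanpercentile(z,[10,50]))
for lo,hi in((.048,.068),(.068,.08),(.08,.1),(.1,.13)):
    q=P[(z>lo)&(z<hi)]; print(lo,len(q),q.min(0).round(3),q.max(0).round(3),np.median(q,0).round(3)) if len(q) else 0
E
```

```text
[ 0.16353937 -0.65479808  0.24958869] [-1.36  0.12  1.44 -0.    1.58 -0.04] 0.2
[[ 0.97   0.242 -0.   ]
 [ 0.242 -0.97   0.001]
 [-0.    -0.001 -1.   ]]
-0.759032784927134 [-7.48091549e-01  1.85061907e-04]$[0]: bad value
```

View pics/w1.png

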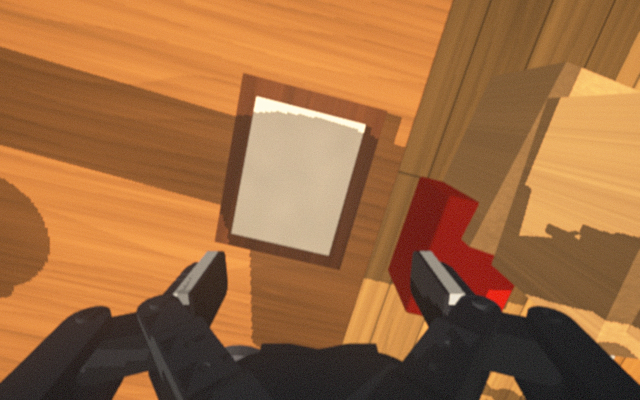

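The row was refused because a row needs every key, so the arm hasn't moved. This picture shows only the start area, with the fingers near (200,280) and (440,280). I'll send the move again with full rows.

```bash
python3 -m handwheel '[{"fingers":85,"dx":0.82,"dy":-0.59,"dz":0,"roll":0},{"fingers":85,"dx":0.82,"dy":-0.59,"dz":0,"roll":0},{"fingers":85,"dx":0.82,"dy":-0.59,"dz":0,"roll":0},{"fingers":85,"dx":0.82,"dy":-0.59,"dz":0,"roll":0},{"fingers":85,"dx":0.82,"dy":-0.59,"dz":0,"roll":0},{"fingers":85,"dx":0.82,"dy":-0.59,"dz":0,"roll":0},{"fingers":85,"dx":0.82,"dy":-0.59,"dz":0,"roll":0},{"fingers":85,"dx":0.82,"dy":-0.59,"dz":0,"roll":0},{"fingers":85,"dx":0.82,"dy":-0.59,"dz":0,"roll":0},{"fingers":85,"dx":0.82,"dy":-0.59,"dz":0,"roll":0},{"fingers":85,"dx":0.82,"dy":-0.59,"dz":0,"roll":0},{"fingers":85,"dx":0.82,"dy":-0.59,"dz":0,"roll":0},{"fingers":85,"dx":0.82,"dy":-0.59,"dz":0,"roll":0},{"fingers":85,"dx":0.82,"dy":-0.59,"dz":0,"roll":0},{"fingers":85,"dx":0.82,"dy":-0.59,"dz":0,"roll":0},{"fingers":85,"dx":0.82,"dy":-0.59,"dz":0,"roll":0},{"fingers":85,"dx":0.82,"dy":-0.59,"dz":0,"roll":0}]' 20 && python3 -m handwheel '[{"fingers":85,"dx":0,"dy":0,"dz":0,"roll":-1},{"fingers":85,"dx":0,"dy":0,"dz":0,"roll":-1},{"fingers":85,"dx":0,"dy":0,"dz":0,"roll":-1},{"fingers":85,"dx":0,"dy":0,"dz":0,"roll":-1},{"fingers":85,"dx":0,"dy":0,"dz":0,"roll":-1},{"fingers":85,"dx":0,"dy":0,"dz":0,"roll":-1},{"fingers":85,"dx":0,"dy":0,"dz":0,"roll":-1},{"fingers":85,"dx":0,"dy":0,"dz":0,"roll":-1},{"fingers":85,"dx":0,"dy":0,"dz":0,"roll":-1},{"fingers":85,"dx":0,"dy":0,"dz":0,"roll":-1},{"fingers":85,"dx":0,"dy":0,"dz":0,"roll":-1},{"fingers":85,"dx":0,"dy":0,"dz":0,"roll":-0.3},{"fingers":85,"dx":0,"dy":0,"dz":0,"roll":0}]' &&
python3 - <<'E'
from h import *
im,d,T,K=grab('wrist','w2'); o=r.get_obs();print(o['eef_pos'],o['joint_pos'].round(2),o['t'])
Rm=R.from_quat(o['tool_rot']).as_matrix();print(Rm.round(3))
P=cloud(d,T,K);z=P[...,2];print(np.nanpercentile(z,[10,50]))
for lo,hi in((.048,.068),(.068,.08),(.08,.1),(.1,.13)):
    q=P[(z>lo)&(z<hi)&(P[...,0]<.55)&(P[...,0]>.45)&(P[...,1]<-.18)&(P[...,1]>-.32)]; print(lo,len(q),q.min(0).round(3),q.max(0).round(3),np.median(q,0).round(3)) if len(q) else 0
E
```

```text
t: 1.62
eef_pos: [0.4971, -0.2602, 0.25]
tool_rot: [0.993, 0.122, 0.0, 0.0]
contact_force: [0.1, -0.7, -0.6]
width: 0.994
grip_force: 0.0
t: 2.7
eef_pos: [0.4963, -0.2616, 0.2499]
tool_rot: [0.816, 0.578, -0.0, -0.0]
contact_force: [0.6, 0.3, 0.3]
width: 0.996
grip_force: 0.0
[ 0.49634519 -0.26155666  0.24992278] [-0.53 -0.13  1.69 -0.    1.59 -0.19] 2.75
[[ 0.334  0.943 -0.   ]
 [ 0.943 -0.334  0.   ]
 [ 0.    -0.    -1.   ]]
[-0.00095318  0.00031922]
0.048 761 [ 0.469 -0.3    0.049] [ 0.521 -0.196  0.068] [ 0.49 -0.25  0.06]
0.068 552 [ 0.482 -0.28   0.068] [ 0.514 -0.249  0.08 ] [ 0.498 -0.265  0.071]
0.08 298 [ 0.486 -0.283  0.08 ] [ 0.523 -0.249  0.1  ] [ 0.513 -0.269  0.09 ]
0.1 314 [ 0.479 -0.285  0.1  ] [ 0.526 -0.249  0.115] [ 0.516 -0.267  0.105]
```

View pics/w2.png

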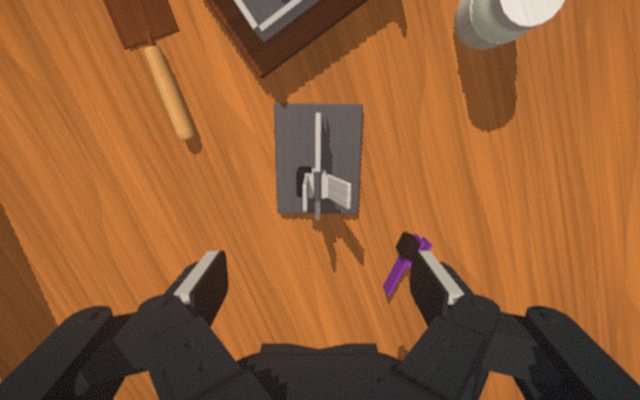

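The clip is on the strip at (320,188). Its flared swinging handle is on the right (340,190), which is tool +y, and the black sensor is on the left (302,180). The strip is vertical in the image, so the tool yaw fits. Next I'll get the offsets in tool axes.

```bash
python3 - <<'E'
from h import *
im,d,T,K=load('w2'); o=r.get_obs()
Rm=R.from_quat(o['tool_rot']).as_matrix();e=o['eef_pos']
P=cloud(d,T,K); L=(P-e)@Rm  # tool coords
z=P[...,2]; near=(abs(L[...,0])<.14)&(abs(L[...,1])<.06)
near[240:]=False
q=L[near&(z>.055)&(z<.064)]; s=q[q[:,0]>.03][:,:2]
vx,vy,x0,y0=cv2.fitLine(s.astype(np.float32),cv2.DIST_HUBER,0,.001,.001).ravel()
print('strip ang deg',np.degrees(np.arctan(vy/vx)),'y at x=0',y0-x0*vy/vx,'edge span y',np.percentile(s[:,1],[2,98])*1e3,'zmed',np.median(z[near&(z>.055)&(z<.064)]), 'x span',q[:,0].min(),q[:,0].max())
for lo,hi in((.068,.08),(.08,.095),(.095,.106),(.106,.118)):
    for sg in(-1,1):
        q=L[near&(z>lo)&(z<hi)]; q=q[(q[:,1]-y0)*sg>0]
        if len(q): print(lo,sg,len(q),'x',(np.percentile(q[:,0],[3,97])*1e3).round(1),'y',(np.percentile(q[:,1],[3,97])*1e3).round(1))
# top edge of the strip by rays on z=60mm plane: column profile
for row in (120,135,150):
    g=im[row,270:365].astype(int).sum(1); br=np.where(g>330)[0]+270
    p=(onplane([[br.min()-.5,row],[br.max()+.5,row]],.06,T,K)-e)@Rm; print(row,br.min(),br.max(),(p[:,:2]*1e3).round(1).tolist())
E
```

```text
strip ang deg -2.3962972 y at x=0 0.0012060973 edge span y [-56.24620401   1.55780248] zmed 0.05949182704801803 x span -0.040926161583612 0.13998160168267196
0.068 -1 209 x [-16.6 139.1] y [-55.8  -1.4]
0.068 1 352 x [-15.1   9.6] y [-0.4 13.6]
0.08 -1 13 x [8.2 8.9] y [-13.5 -10.5]
0.08 1 204 x [-14.    8.5] y [14.2 21.1]
0.095 -1 33 x [-10.6   8.8] y [-13.  -10.1]
0.095 1 236 x [-14.1   8.2] y [21.  28.6]
0.106 -1 114 x [-13.9   8.6] y [-13.4 -10.6]
0.106 1 12 x [-13.5   4.8] y [25.7 27.7]
120 270 320 [[60.9, -48.0], [61.0, 2.0]]
135 270 364 [[46.5, -48.6], [46.6, 45.7]]
150 270 320 [[31.7, -49.2], [31.8, 2.1]]
```

```bash
python3 -m handwheel '[{"fingers":85,"dx":-0.09,"dy":0,"dz":0.6,"roll":0},{"fingers":85,"dx":0,"dy":0,"dz":0.6,"roll":0},{"fingers":85,"dx":0,"dy":0,"dz":0.6,"roll":0},{"fingers":80,"dx":0,"dy":0,"dz":0.6,"roll":0},{"fingers":75,"dx":0,"dy":0,"dz":0.6,"roll":0},{"fingers":70,"dx":0,"dy":0,"dz":0.6,"roll":0},{"fingers":66,"dx":0,"dy":0,"dz":0.6,"roll":0},{"fingers":66,"dx":0,"dy":0,"dz":0.6,"roll":0},{"fingers":66,"dx":0,"dy":0,"dz":0.33,"roll":0},{"fingers":66,"dx":0,"dy":0,"dz":0,"roll":0},{"fingers":66,"dx":0,"dy":0,"dz":0,"roll":0}]' 40
python3 - <<'E'
from h import *
im,d,T,K=grab('wrist','w3'); o=r.get_obs(); print(o['eef_pos'],o['contact_force'].round(1),o['width']*85.4)
E
```

```text
t: 3.67
eef_pos: [0.4955, -0.2641, 0.0963]
tool_rot: [0.817, 0.577, -0.0, -0.0]
contact_force: [0.1, 0.7, -0.4]
width: 0.776
grip_force: 0.0
[ 0.49581237 -0.2643443   0.09708247] [-0.2 -0.4  0.3] 65.8556955350215
```

View pics/w3.png

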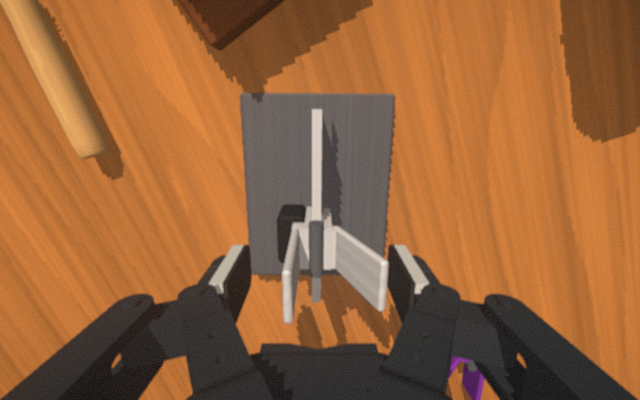

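The fingers straddle the handles: the left pad is at (245,265) with the fixed handle at 290, and the right pad is at (395,265) with the swinging handle at 387. The strip is still vertical at 318. I'll squeeze now.

```bash
python3 -m handwheel '[{"fingers":58,"dx":0,"dy":0,"dz":0,"roll":0},{"fingers":50,"dx":0,"dy":0,"dz":0,"roll":0},{"fingers":44,"dx":0,"dy":0,"dz":0,"roll":0},{"fingers":38,"dx":0,"dy":0,"dz":0,"roll":0},{"fingers":32,"dx":0,"dy":0,"dz":0,"roll":0},{"fingers":26,"dx":0,"dy":0,"dz":0,"roll":0},{"fingers":20,"dx":0,"dy":0,"dz":0,"roll":0},{"fingers":20,"dx":0,"dy":0,"dz":0,"roll":0},{"fingers":20,"dx":0,"dy":0,"dz":0,"roll":0},{"fingers":20,"dx":0,"dy":0,"dz":0,"roll":0}]' 40
```

```text
t: 4.55
eef_pos: [0.495, -0.2642, 0.0981]
tool_rot: [0.817, 0.577, -0.0, -0.0]
contact_force: [-14.0, 5.2, 23.0]
width: 0.296
grip_force: 38.2
```

```bash
python3 -m handwheel '[{"fingers":20,"dx":0,"dy":0,"dz":-0.2,"roll":0},{"fingers":20,"dx":0,"dy":-0.06,"dz":-0.4,"roll":0},{"fingers":20,"dx":0,"dy":0,"dz":-0.6,"roll":0},{"fingers":20,"dx":0,"dy":0,"dz":-0.8,"roll":0},{"fingers":20,"dx":0,"dy":0,"dz":-0.8,"roll":0},{"fingers":20,"dx":0,"dy":0,"dz":-0.8,"roll":0},{"fingers":20,"dx":0,"dy":0,"dz":-0.6,"roll":0},{"fingers":20,"dx":0,"dy":0,"dz":0,"roll":0}]' 40
python3 - <<'E'
from h import *
im,d,T,K=grab('wrist','w4'); o=r.get_obs(); print(o['eef_pos'],o['contact_force'].round(1),o['width']*85.4,o['grip_force'])
grab('scene','s4')
a=cv2.resize(load('s4')[0][120:300,130:400],None,fx=2.2,fy=2.2)
b=cv2.resize(im[120:400,130:510],None,fx=1,fy=1)
c=np.zeros((396,594+0,3),np.uint8); c[:]=a[:396,:594]
cv2.imwrite('pics/c4.png',np.vstack([c[:320],np.pad(b,((0,0),(0,594-380),(0,0)))])[:,:,::-1])
E
```

```text
t: 5.22
eef_pos: [0.4946, -0.264, 0.2271]
tool_rot: [0.816, 0.577, 0.001, 0.003]
contact_force: [0.1, -0.1, -1.5]
width: 0.292
grip_force: 39.5
[ 0.49420584 -0.26380182  0.22447215] [-0.2 -0.5 -2.5] 25.215525662202367 39.50131058692932
```

View pics/c4.png

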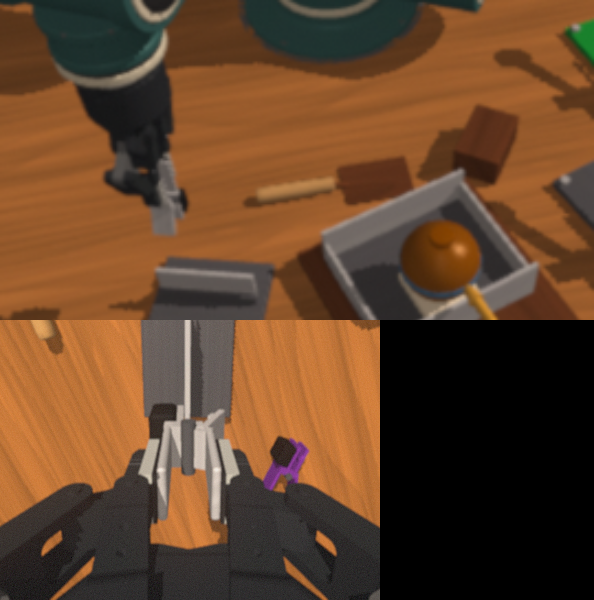

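The clip is held squeezed and is clear of the stand (scene crop (165,205)). In the wrist crop the handles sit parallel between the pads, with the sensor at (163,410). I'll carry it above the tray's near wall and turn it.

```bash
python3 -m handwheel '[{"fingers":20,"dx":0.37,"dy":-0.18,"dz":0,"roll":0},{"fingers":20,"dx":0.74,"dy":-0.36,"dz":0,"roll":0},{"fingers":20,"dx":0.74,"dy":-0.36,"dz":0,"roll":0},{"fingers":20,"dx":0.74,"dy":-0.36,"dz":0,"roll":0},{"fingers":20,"dx":0.74,"dy":-0.36,"dz":0,"roll":0},{"fingers":20,"dx":0.74,"dy":-0.36,"dz":0,"roll":0},{"fingers":20,"dx":0.74,"dy":-0.36,"dz":0,"roll":0},{"fingers":20,"dx":0.74,"dy":-0.36,"dz":0,"roll":0},{"fingers":20,"dx":0.74,"dy":-0.36,"dz":0,"roll":0},{"fingers":20,"dx":0.74,"dy":-0.36,"dz":0,"roll":0},{"fingers":20,"dx":0.37,"dy":-0.18,"dz":0,"roll":0}]' 40 && python3 -m handwheel '[{"fingers":20,"dx":0,"dy":0,"dz":0,"roll":-0.97},{"fingers":20,"dx":0,"dy":0,"dz":0,"roll":-0.97},{"fingers":20,"dx":0,"dy":0,"dz":0,"roll":-0.97},{"fingers":20,"dx":0,"dy":0,"dz":0,"roll":-0.97},{"fingers":20,"dx":0,"dy":0,"dz":0,"roll":-0.97},{"fingers":20,"dx":0,"dy":0,"dz":0,"roll":-0.97},{"fingers":20,"dx":0,"dy":0,"dz":0,"roll":-0.97},{"fingers":20,"dx":0,"dy":0,"dz":0,"roll":0}]' 40
python3 - <<'E'
from h import *
im,d,T,K=grab('wrist','w5'); o=r.get_obs(); print(o['eef_pos'],np.degrees(np.arctan2(*R.from_quat(o['tool_rot']).as_matrix()[[1,0],0])),o['width']*85.4,o['joint_pos'].round(2))
P=cloud(d,T,K);Rm=R.from_quat(o['tool_rot']).as_matrix();L=(P-o['eef_pos'])@Rm
z=P[...,2]
m=(z>.066)&(z<.08)&(abs(L[...,1])<.03); 
n,l,s,c=cv2.connectedComponentsWithStats(m.astype(np.uint8))
for i in range(1,n):
    if s[i,4]>40:
        q=L[l==i];f=cv2.fitLine(q[:,:2].astype(np.float32),cv2.DIST_HUBER,0,.001,.001).ravel()
        print(s[i],'x',q[:,0].min().round(4),q[:,0].max().round(4),'ang',np.degrees(np.arctan(f[1]/f[0])),'y at 0',f[3]-f[2]*f[1]/f[0],'z',np.median(P[l==i][:,2]),'w',np.percentile(q[:,1],[2,98]))
# clip: points close to hand
m=(z>.12)&(z<.26)&(abs(L[...,0])<.03)&(abs(L[...,1])<.04)
for lo,hi in ((-.02,.0),(0,.02),(.02,.04),(.04,.06),(.06,.08)):
    q=L[m&(L[...,2]>lo)&(L[...,2]<hi)]
    if len(q):print(lo,len(q),q.min(0).round(4),q.max(0).round(4))
E
```

```text
t: 6.23
eef_pos: [0.4648, -0.0157, 0.2207]
tool_rot: [0.816, 0.578, -0.001, -0.001]
contact_force: [0.4, -0.3, -1.3]
width: 0.29
grip_force: 39.8
t: 6.9
eef_pos: [0.4653, -0.0177, 0.2207]
tool_rot: [0.611, 0.792, -0.0, -0.001]
contact_force: [-0.1, -0.7, -2.2]
width: 0.297
grip_force: 39.8
[ 0.46538359 -0.01780934  0.22090188] 104.41645850884848 25.4095616350567 [-0.09 -0.34  1.91  0.    1.58 -0.34]
[318  81   6 138 799] x -0.0253 0.0933 ang -0.22304231 y at 0 0.0014213466 z 0.0729608655975737 w [-0.00102769  0.00374953]
[318 275   5  11  55] x -0.0964 -0.0845 ang -0.6203488 y at 0 0.00071308436 z 0.0727686446463916 w [-0.00029685  0.00369797]
-0.02 3206 [-0.0127 -0.0263 -0.02  ] [ 0.012  0.026 -0.   ]
0 1157 [-0.0117 -0.0264  0.    ] [0.0116 0.026  0.02  ]
0.02 2030 [-0.0163 -0.0214  0.0201] [0.0146 0.013  0.04  ]
0.04 1033 [-0.0078 -0.0231  0.04  ] [0.0147 0.0219 0.06  ]
0.06 96 [-0.0083 -0.0224  0.06  ] [0.0145 0.0226 0.0693]
```

View pics/w5.png

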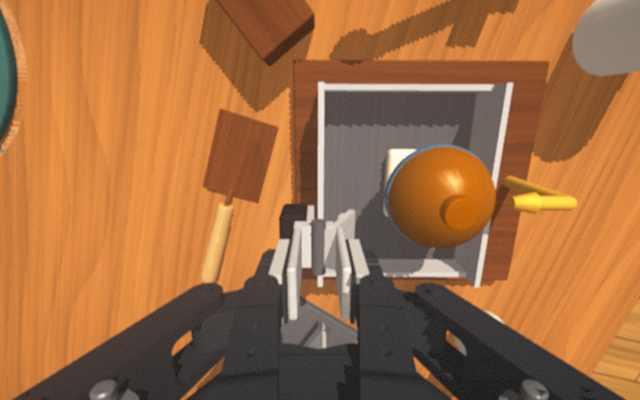

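The wall runs vertically in the image at column 321, rows 85–285. In tool axes its centre is at (-1.5, +1.4) mm, height 73 mm, and it is aligned within 0.3°. The globe at (440,195) is clear of the fingers. I'll offset -2.6 mm in tool y so the wall enters the mouth near its middle, then go down.

```bash
python3 -m handwheel '[{"fingers":20,"dx":-0.05,"dy":-0.09,"dz":0.3,"roll":0},{"fingers":20,"dx":0,"dy":0,"dz":0.6,"roll":0},{"fingers":20,"dx":0,"dy":0,"dz":0.6,"roll":0},{"fingers":20,"dx":0,"dy":0,"dz":0.6,"roll":0},{"fingers":20,"dx":0,"dy":0,"dz":0.3,"roll":0},{"fingers":20,"dx":0,"dy":0,"dz":0.2,"roll":0},{"fingers":20,"dx":0,"dy":0,"dz":0.2,"roll":0},{"fingers":20,"dx":0,"dy":0,"dz":0.2,"roll":0},{"fingers":20,"dx":0,"dy":0,"dz":0.2,"roll":0},{"fingers":20,"dx":0,"dy":0,"dz":0,"roll":0}]' 40
```

```text
t: 7.78
eef_pos: [0.4635, -0.0203, 0.1252]
tool_rot: [0.612, 0.79, -0.0, -0.0]
contact_force: [-0.2, -0.3, -2.0]
width: 0.29
grip_force: 39.7
```

```bash
python3 -m handwheel '[{"fingers":20,"dx":0,"dy":0,"dz":0.15,"roll":0},{"fingers":20,"dx":0,"dy":0,"dz":0.15,"roll":0},{"fingers":20,"dx":0,"dy":0,"dz":0.1,"roll":0},{"fingers":20,"dx":0,"dy":0,"dz":0.05,"roll":0},{"fingers":20,"dx":0,"dy":0,"dz":0,"roll":0}]' 40
```

```text
t: 8.2
eef_pos: [0.4636, -0.0203, 0.1122]
tool_rot: [0.612, 0.791, -0.0, -0.0]
contact_force: [-0.8, -0.1, -1.4]
width: 0.296
grip_force: 39.7
```

Down to 112 mm with no contact yet. I'll creep down in 1.5 mm steps until the bridge touches.

```bash
python3 -m handwheel '[{"fingers":20,"dx":0,"dy":0,"dz":0.05,"roll":0},{"fingers":20,"dx":0,"dy":0,"dz":0.05,"roll":0},{"fingers":20,"dx":0,"dy":0,"dz":0,"roll":0}]' 40; python3 -m handwheel '[{"fingers":20,"dx":0,"dy":0.06,"dz":0.03,"roll":0},{"fingers":20,"dx":0,"dy":0.06,"dz":0.02,"roll":0},{"fingers":20,"dx":0,"dy":0,"dz":0,"roll":0}]' 40
```

```text
t: 8.45
eef_pos: [0.4642, -0.0205, 0.1113]
tool_rot: [0.612, 0.791, 0.0, 0.001]
contact_force: [-7.1, -0.0, 15.5]
width: 0.291
grip_force: 42.7
t: 8.7
eef_pos: [0.4679, -0.0199, 0.1112]
tool_rot: [0.612, 0.791, -0.0, 0.001]
contact_force: [-15.2, -3.1, 31.1]
width: 0.293
grip_force: 45.5
```

```bash
python3 -m handwheel '[{"fingers":32,"dx":0,"dy":0,"dz":0,"roll":0},{"fingers":40,"dx":0,"dy":0,"dz":0,"roll":0},{"fingers":48,"dx":0,"dy":0,"dz":0,"roll":0},{"fingers":56,"dx":0,"dy":0,"dz":-0.05,"roll":0},{"fingers":64,"dx":0,"dy":0,"dz":-0.05,"roll":0},{"fingers":72,"dx":0,"dy":0.1,"dz":0,"roll":0},{"fingers":76,"dx":0,"dy":0,"dz":0,"roll":0},{"fingers":76,"dx":0,"dy":0,"dz":0,"roll":0}]' 40
python3 - <<'E'
from h import *
im,d,T,K=grab('wrist','w6'); o=r.get_obs(); print(o['eef_pos'],o['width']*85.4,o['contact_force'])
s=grab('scene','s6')[0]
cv2.imwrite('pics/c6.png',np.vstack([cv2.resize(s[190:300,230:420],None,fx=2.5,fy=2.5)[:,:475],np.pad(im[60:370,100:560],((0,0),(0,15),(0,0)))])[:,:,::-1])
E
```

```text
t: 9.37
eef_pos: [0.4703, -0.0187, 0.1111]
tool_rot: [0.612, 0.791, -0.0, -0.0]
contact_force: [-0.5, 0.2, 0.2]
width: 0.889
grip_force: 0.0
[ 0.47016431 -0.01868141  0.11102409] 76.042227324701 [-0.24590916  0.26228698 -0.18146878]
```

View pics/c6.png

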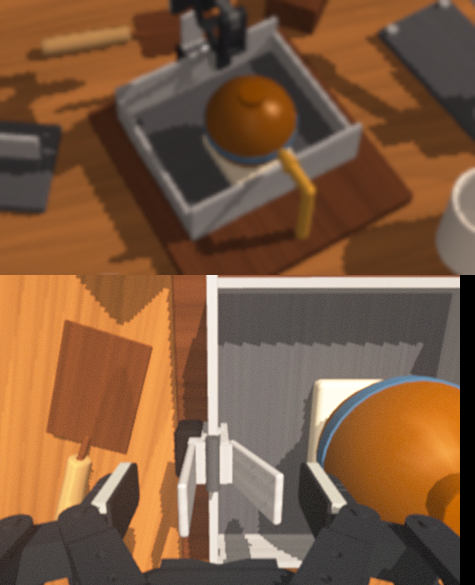

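The clip stands on the wall with its bridge home, and both pads are clear of the handles (gaps at wrist crop x 135–185 and 280–305). Contact force is zero. I'll lift straight up, then close the fingers on the way to the valve.

```bash
python3 -m handwheel '[{"fingers":76,"dx":0,"dy":0,"dz":-0.3,"roll":0},{"fingers":76,"dx":0,"dy":0,"dz":-0.6,"roll":0},{"fingers":76,"dx":0,"dy":0,"dz":-0.9,"roll":0},{"fingers":76,"dx":0,"dy":0,"dz":-0.9,"roll":0},{"fingers":76,"dx":0,"dy":0,"dz":-0.9,"roll":0},{"fingers":76,"dx":0,"dy":0,"dz":-0.9,"roll":0},{"fingers":40,"dx":0.4,"dy":0.15,"dz":0,"roll":0},{"fingers":0,"dx":0.86,"dy":0.31,"dz":0,"roll":0},{"fingers":0,"dx":0.86,"dy":0.31,"dz":0,"roll":0},{"fingers":0,"dx":0.86,"dy":0.31,"dz":0,"roll":0},{"fingers":0,"dx":0.86,"dy":0.31,"dz":0,"roll":0},{"fingers":0,"dx":0.86,"dy":0.31,"dz":0,"roll":0},{"fingers":0,"dx":0.86,"dy":0.31,"dz":0,"roll":0},{"fingers":0,"dx":0.86,"dy":0.31,"dz":0,"roll":0},{"fingers":0,"dx":0.46,"dy":0.16,"dz":0,"roll":0},{"fingers":0,"dx":0,"dy":0,"dz":0,"roll":0},{"fingers":0,"dx":0,"dy":0,"dz":0,"roll":0}]' 40
python3 - <<'E'
from h import *
im,d,T,K=grab('wrist','w7'); grab('top','t7'); grab('scene','s7'); o=r.get_obs(); print(o['eef_pos'],o['width'])
for t in ('w7','t7','s7'):
    im,d,T,K=load(t);P=cloud(d,T,K);x,y,z=P[...,0],P[...,1],P[...,2]
    box=(x>.43)&(x<.52)&(y>.2)&(y<.32)&(z>.12)&(z<.16)
    dark=(im.max(-1)<75)&box if t!='w7' else (im.max(-1)<60)&box
    n,l,s,c=cv2.connectedComponentsWithStats(box.astype(np.uint8))
    if n>1:
        i=1+np.argmax(s[1:,4]);q=P[l==i];(cx,cy),rad=cv2.minEnclosingCircle((q[:,:2]*1e3).astype(np.float32))
        print(t,'pad',cx,cy,rad,'z',np.percentile(q[:,2],[5,50,95]),len(q),c[i])
    lv=(x>.45)&(x<.68)&(y>.22)&(y<.34)&(z>.095)&(z<.16); q=P[lv]
    if len(q)>30: f=cv2.fitLine(q[:,:2].astype(np.float32),cv2.DIST_HUBER,0,.001,.001).ravel();print('  lever heading',np.degrees(np.arctan2(f[1],f[0])),f[2:],len(q))
    # clip on the wall
    cl=(x>.42)&(x<.52)&(y>-.06)&(y<.03)&(z>.08)&(z<.16);q=P[cl]
    if len(q): print('  clip',q.min(0).round(3),q.max(0).round(3),np.median(q,0).round(3),len(q))
E
```

```text
t: 10.88
eef_pos: [0.4904, 0.2002, 0.2465]
tool_rot: [0.612, 0.791, -0.0, -0.0]
contact_force: [-0.5, 0.2, 0.1]
width: 0.002
grip_force: 0.0
[0.49058194 0.19900593 0.24645578] -0.0019581952272186387
w7 pad 486.3992004394531 260.98175048828125 31.502851486206055 z [0.12254193 0.1395128  0.14669685] 3191 [326.4663115  123.24663115]
  lever heading 15.912329 [0.5136598  0.26986715] 5722
t7 pad 472.70819091796875 258.42889404296875 20.34220314025879 z [0.13775489 0.14408574 0.14908828] 72 [228.11111111 200.52777778]
  lever heading 78.41456 [0.46609756 0.24992327] 72
  clip [ 0.452 -0.036  0.08 ] [0.495 0.027 0.13 ] [ 0.476 -0.019  0.095] 108
s7 pad 486.08746337890625 263.03582763671875 30.39594841003418 z [0.12168867 0.13651917 0.14494757] 268 [415.3880597  178.20895522]
  lever heading 16.975887 [0.52396464 0.2701141 ] 601
  clip [ 0.453 -0.035  0.081] [ 0.498 -0.003  0.129] [ 0.46  -0.021  0.101] 190
```

View pics/w7.png

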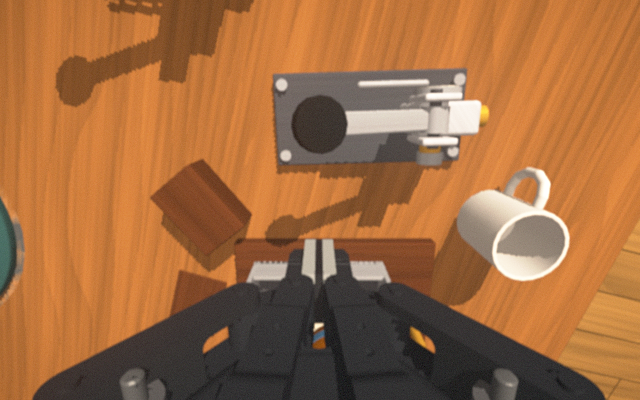

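In the wrist view the valve's pad is at (320,124), the arm runs to the block at (440,115), and the index bar is at (393,83). The clip measures 129 mm at its top and sits near the wall's middle. Next I'll fix the pad centre from the wrist and top views.

```bash
python3 - <<'E'
from h import *
o=r.get_obs();Rm=R.from_quat(o['tool_rot']).as_matrix();C={}
for t,(u,v,w) in dict(w7=(320,124,36),t7=(228,199,10)).items():
    im,d,T,K=load(t);P=cloud(d,T,K)
    m=np.zeros(d.shape,bool);m[v-w:v+w,u-w:u+w]=True
    k=m&(im.max(-1)<(45 if t=='w7' else 95))
    if t=='w7': k&=P[...,2]>.115
    n,l,s,c=cv2.connectedComponentsWithStats(k.astype(np.uint8));i=1+np.argmax(s[1:,4])
    q=P[l==i];C[t]=(c[i],T,K);ct=onplane([c[i]],.138,T,K)[0]
    print(t,c[i],s[i],'z pct',np.percentile(q[:,2],[5,50,95]).round(4),'xy depth',np.median(q,0).round(4),'plane',ct.round(4))
print('tri',tri([C['w7'][0]],C['w7'][1:],[C['t7'][0]],C['t7'][1:]))
im,d,T,K=load('w7');P=cloud(d,T,K)
# foot corners screws by ray on z=12mm, heading
c=onplane([[281,85],[286,156],[460,78],[452,152]],.014,T,K);print(c.round(4).tolist())
for a,b in((0,2),(1,3)):print(np.degrees(np.arctan2(*(c[b]-c[a])[[1,0]])))
E
```

```text
w7 [295. 135.] [295 135   1   1   1] z pct [0.1427 0.1427 0.1427] xy depth [0.4607 0.2471 0.1427] plane [0.4604 0.2466 0.138 ]
t7 [228.33208955 195.62313433] [218 189  20  17 268] z pct [nan nan nan] xy depth [nan nan nan] plane [0.4834 0.2575 0.138 ]
tri (array([0.46999823, 0.24846997, 0.1984695 ]), np.float64(0.014584099994800004))
[[0.4269, 0.2833, 0.014], [0.4492, 0.2099, 0.014], [0.6114, 0.3384, 0.014], [0.632, 0.262, 0.014]]
16.630301485542983
15.907247251027293
```

```bash
python3 - <<'E'
from h import *
o=r.get_obs();Rm=R.from_quat(o['tool_rot']).as_matrix();C={}
h=np.radians(16.2);A=np.array([[np.cos(h),np.sin(h)],[-np.sin(h),np.cos(h)]])
for t,(u,v,w) in dict(w7=(320,124,40),t7=(228,199,14),s7=(415,178,16)).items():
    im,d,T,K=load(t);p=im[v-w:v+w,u-w:u+w].max(-1)
    th,k=cv2.threshold(cv2.GaussianBlur(p,(3,3),0),im[v-3:v+4,u-3:u+4].max(-1).mean()+22,255,cv2.THRESH_BINARY_INV)
    n,l,s,c=cv2.connectedComponentsWithStats(k);i=1+np.argmax(s[1:,4]);cc=c[i]+[u-w,v-w]
    P=cloud(d,T,K)[v-w:v+w,u-w:u+w][l==i];P=P[P[:,2]>.11]
    C[t]=(cc,T,K);print(t,th,cc.round(1),s[i],np.median(P,0).round(4),np.percentile(P[:,2],[3,97]).round(4),'plane',onplane([cc],.136,T,K)[0].round(4))
    if t=='w7':
        f=np.c_[P[:,:2]-P[:,:2].mean(0),np.ones(len(P))];co=np.linalg.lstsq(f,P[:,2],rcond=None)[0];print('slope',co,'heading',np.degrees(np.arctan2(-co[1],-co[0])))
        B=P[:,:2]@A.T;print('extent',B.min(0),B.max(0), 'mid world',((B.min(0)+B.max(0))/2)@A)
print('tri',tri([C['w7'][0]],C['w7'][1:],[C['t7'][0]],C['t7'][1:]))
E
```

```text
w7 83.0 [318.7 124.1] [  11   11   55   59 2533] [0.4753 0.2586 0.141 ] [0.134  0.1473] plane [0.4753 0.2584 0.136 ]
slope [-0.33907285 -0.0948405   0.14095822] heading 15.626592730592403
extent [0.50844494 0.09470929] [0.5482347  0.13564535] mid world [0.47522795 0.25800616]
t7 88.0 [228.5 193. ] [  0   0  28  20 454] [0.4528 0.1867 0.5198] [0.1402 0.5515] plane [0.492  0.2577 0.136 ]
s7 56.0 [414.4 175.6] [  9   6  15  16 173] [0.4789 0.2569 0.1393] [0.1316 0.146 ] plane [0.476  0.2592 0.136 ]
tri (array([0.48212326, 0.25610132, 0.15859068]), np.float64(0.015470321276116606))
```

Pad top centre at rest is (0.4755, 0.2585, 0.1405), and the wrist and scene views agree; the text says 140 mm. Valve heading is about 16°. The pad travels about 12 mm toward valve -x by level, so I'll press at about (0.468, 0.256).

```bash
python3 -m handwheel '[{"fingers":0,"dx":0.3,"dy":-0.04,"dz":0,"roll":0},{"fingers":0,"dx":0.7,"dy":-0.09,"dz":0,"roll":0},{"fingers":0,"dx":0.7,"dy":-0.09,"dz":0.1,"roll":0},{"fingers":0,"dx":0.33,"dy":-0.04,"dz":0.3,"roll":0},{"fingers":0,"dx":0,"dy":0,"dz":0.6,"roll":0},{"fingers":0,"dx":0,"dy":0,"dz":0.6,"roll":0},{"fingers":0,"dx":0,"dy":0,"dz":0.6,"roll":0},{"fingers":0,"dx":0,"dy":0,"dz":0.4,"roll":0},{"fingers":0,"dx":0,"dy":0,"dz":0.2,"roll":0},{"fingers":0,"dx":0,"dy":0,"dz":0,"roll":0}]' 40; python3 -m handwheel '[{"fingers":0,"dx":0,"dy":0,"dz":0.15,"roll":0},{"fingers":0,"dx":0,"dy":0,"dz":0.15,"roll":0},{"fingers":0,"dx":0,"dy":0,"dz":0.1,"roll":0},{"fingers":0,"dx":0,"dy":0,"dz":0,"roll":0}]' 40
```

```text
t: 11.87
eef_pos: [0.4676, 0.2565, 0.1612]
tool_rot: [0.612, 0.79, -0.001, -0.0]
contact_force: [2.0, -0.4, 2.2]
width: -0.003
grip_force: 1.5
t: 12.2
eef_pos: [0.4678, 0.2567, 0.15]
tool_rot: [0.612, 0.791, 0.0, -0.0]
contact_force: [0.5, -0.5, 3.8]
width: 0.0
grip_force: 2.0
```

```bash
python3 -m handwheel '[{"fingers":0,"dx":0,"dy":0,"dz":0.15,"roll":0},{"fingers":0,"dx":0,"dy":0,"dz":0.2,"roll":0},{"fingers":0,"dx":0,"dy":0,"dz":0.2,"roll":0},{"fingers":0,"dx":0,"dy":0,"dz":0.2,"roll":0},{"fingers":0,"dx":0,"dy":0,"dz":0.2,"roll":0},{"fingers":0,"dx":0,"dy":0,"dz":0.1,"roll":0},{"fingers":0,"dx":0,"dy":0,"dz":0.05,"roll":0},{"fingers":0,"dx":0,"dy":0,"dz":0,"roll":0},{"fingers":0,"dx":0,"dy":0,"dz":0,"roll":0},{"fingers":0,"dx":0,"dy":0,"dz":0,"roll":0},{"fingers":0,"dx":0,"dy":0,"dz":0,"roll":0},{"fingers":0,"dx":0,"dy":0,"dz":0,"roll":0},{"fingers":0,"dx":0,"dy":0,"dz":0,"roll":0},{"fingers":0,"dx":0,"dy":0,"dz":0,"roll":0}]' 40
python3 - <<'E'
from h import *
im=grab('scene','s8')[0]; w=grab('wrist','w8')[0]; o=r.get_obs(); print(o['eef_pos'],o['contact_force'].round(1))
for t in('s8','w8'):
    im,d,T,K=load(t);P=cloud(d,T,K);h=np.radians(16.2)
    # valve frame: origin = level pad
    X=(P[...,0]-.4642)*np.cos(h)+(P[...,1]-.2552)*np.sin(h);Y=-(P[...,0]-.4642)*np.sin(h)+(P[...,1]-.2552)*np.cos(h);z=P[...,2]
    for nm,a,b in(('arm',-.012,.012),('bar',.024,.036)):
        m=(X>.03)&(X<.085)&(Y>a)&(Y<b)&(z>.06)&(z<.13)
        if m.sum()>10:
            f=np.polyfit(X[m],z[m],1);print(t,nm,m.sum(),'slope',f[0].round(3),'z',np.polyval(f,[.04,.08]).round(4))
    cl=(P[...,0]>.42)&(P[...,0]<.52)&(P[...,1]>-.06)&(P[...,1]<.03)&(z>.08)&(z<.16)
    if cl.sum()>10:print('clip',P[cl].min(0).round(3),P[cl].max(0).round(3))
cv2.imwrite('pics/c8.png',cv2.resize(load('s8')[0][120:300,270:510],None,fx=3,fy=3)[:,:,::-1])
E
```

```text
t: 13.37
eef_pos: [0.4677, 0.2568, 0.1176]
tool_rot: [0.612, 0.791, -0.0, -0.0]
contact_force: [-5.5, -1.8, 7.8]
width: -0.004
grip_force: 3.5
[0.46764185 0.2567604  0.11758282] [-5.8 -1.5  6.9]
s8 arm 141 slope -0.007 z [0.0936 0.0933]
s8 bar 30 slope 0.005 z [0.0914 0.0916]
clip [ 0.453 -0.035  0.08 ] [ 0.498 -0.004  0.129]
w8 arm 3777 slope -0.007 z [0.0945 0.0942]
w8 bar 969 slope 0.005 z [0.0921 0.0923]
```

View pics/c8.png

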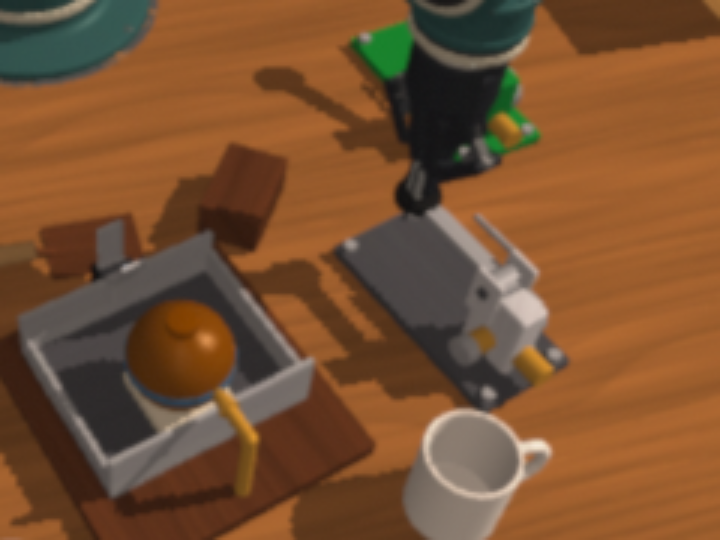

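The lever arm is level (slope -0.007 rad, in line with the index bar) under about 7 N of fingertip force. The clip stands upright on the near wall at (110,245).

```bash
python3 -m handwheel '[{"fingers":0,"dx":0,"dy":0,"dz":0,"roll":0},{"fingers":0,"dx":0,"dy":0,"dz":0,"roll":0},{"fingers":0,"dx":0,"dy":0,"dz":0,"roll":0},{"fingers":0,"dx":0,"dy":0,"dz":0,"roll":0}]' 40; python3 -c "
from workcell import r
print(r.hand_in())"
```

```text
t: 13.8
eef_pos: [0.4676, 0.2567, 0.1176]
tool_rot: [0.612, 0.791, -0.0, -0.0]
contact_force: [-5.1, -1.0, 7.8]
width: 0.002
grip_force: 3.5
the job is handed in; nothing more can be done
None
```

The job is handed in at about 14 s (no verdict came back): the clip grips the middle of the tray's near wall, pushed fully home, and the fingertips hold the valve lever level with about 8 N.

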